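# Walk the lamp supply into its docking bay and shut the gate

### The arm

A 6-joint arm with a two-finger parallel gripper is mounted at the origin on the work surface. World frame = base frame: x ahead of the robot, y to its left, z up, the work surface at z = 0. Lengths are in mm, angles in rad, forces in N, time in s.
With the tool pointing down it reaches from about 375 to 750 mm from the base axis. Payload 9 kg.
Tool frame: the origin (TCP) lies at the very end of the fingers, on their centre line; the grasp point (between the pads) lies 19 mm behind it; z points along the fingers, y is the line along which they close (so a half turn about z gives the same grasp; the last joint's range is limited). The gripper opens to 85 mm and grips with 20 to 120 N. Pads are 22 mm wide; open, the fingers measure 114 mm over their backs; the gripper's body (76 mm by 85 mm) begins 54 mm behind the grasp point. The pads swing forward as they close: fully open they stand 13 mm farther back than shut.
Start: joints at [-0.218, 0.104, 0.097, 1.564, 0, 1.353], TCP at [600.031, 0.003, 231.331] pointing down, gripper open.
Joint ranges: [-2.99, 2.99], [-0.84, 1.86], [-1.1, 1.16], [-1.84, 2.11], [-1.51, 1.56], [-3.14, 3.14]. Speed limits (rad/s): [2.22, 2.22, 2.57, 3.14, 3.14, 3.14].

### API

Orientations are given as a 3x3 rotation matrix whose columns are the frame's x, y, z axes.
In Python, from workcell import * gives the robot as it stands. The module is installed in compiled form; this text tells all that it offers.
- The arm moves only by the shell command python3 -m creep 'ROWS' [OPENING] [FORCE]. ROWS is JSON, a list that holds one entry, the list of rows, each a list of 6 numbers: the shift along the tool's x, y, z in mm, then the turn, a rotation vector about the tool's x, y, z in degrees. In form: [[[dx, dy, dz, rx, ry, rz], ...]]. A call has 1 to 12 rows; each row shifts and turns the commanded pose from where the row before left it, along the tool's axes as they then stand; what a row does not reach is not made up. A row lasts 1/12 s, in which the tool goes at most 41.7 mm and 7.16 degrees, less where a joint would pass 70% of its speed; a pose out of reach is approached as far as the arm can. A call with a gripper value outside its range is refused whole. OPENING is the closure, from 0 (fully open) to 1 (shut), set as the call begins (- or left out, the last holds). The fingers move at their own pace and stop on an object; FORCE is the grip in N (left out, the last holds). Time passes only in rows, so rows that do not move let the fingers close. It gives the time, the measured TCP pose, the force, the opening and the grip force at its end, in the units of the state.
- get_state(): the state, without advancing time (a new reading comes with each control period).
- capture(name): name is "scene" or "side" or "wrist"; returns a dict with "image" (400x640x3 uint8, red, green, blue), "K" (3x3 intrinsics, pixels), "pose" (4x4, takes a point from camera to world coordinates). Camera axes: x right, y up, looking along -z (the intrinsics and any distortion apply to the point x, -y, -z); pixel columns grow to the right and rows downward; lengths in mm; the calibration is good to about 2 mm. A picture is of the moment at which its call begins. There is no depth.
- sign_off(): hands the job in; it is judged then, once.
Trained networks look in the newest picture that a camera, given by its name, has taken for a name from the list of things; names that differ only in an ending like _2 or _b are one class to them, and where a whole thing is asked for, a point or a joint stands for the part that bears it (a point fixed in the world has none). Each returns a list of dicts, best first, with "confidence" (0 to 1); they miss things now and then, are a little off and sometimes report something else, mostly with a low value. They report only what shows in the picture. A call takes as long as a camera call. They do not tell look-alikes from the thing itself.
- regions_of(camera, name): "mask" (400x640 bool, what is visible of it) and "position" ([row, column] in pixels, amid what is visible of it).
The state is a dict: "time": time; "joint_pos": joint angles; "qd": joint speeds; "joint_efforts": joint torques, N m; "tcp_pos": TCP position; "tool_rot": TCP orientation; "ft_force": force on the tool from outside, world axes, zero at the start; "wrist_torque": the same for the moment, N m; "grip_width": finger opening in mm; "finger_force": force on a finger pad.
Only numpy, scipy, OpenCV 4.12 (cv2) and the standard library are available. Lean on these libraries where they do the work, as an engineer would, in place of code of your own. Each camera call takes 0.05 s, during which the arm holds its last target. There are 200 camera calls.

### The job

Walk the heavy instrument case forward into its docking bay by pushing in turn on its two rear corners, gently, until its front stands flush against the stop bar with both spring pins pushed in; do not touch the plug sockets in the middle of its back. Then swing the retaining gate fully shut behind it. Leave everything else on the bench where it is.

Things in the scene. Friction and masses are not known exactly. Their poses are not given: they have to be found in the camera images.
- case: heavy grey flat-bottomed instrument case, 130 mm deep (x), 170 wide (y), 50 tall; origin at the centre of its underside; x forward into the bay, y left. About 1.35 kg; too wide to grasp. Slides when a rear corner is pushed with 4 to 12 N, turning as it goes; a push climbs steeply once it stands against the stop bar. Push with at most about 20 N: it must never be pressed with over 35 N.
- rear_left (a point): point on the case's flat rear face (the face towards the robot) at its left rear corner: 65 mm behind the case's centre, 70 mm to its left, 25 mm above the bench. Flat bare metal from 45 mm left of the middle to the edge at 85 mm, free for a push; push low (10 to 30 mm up): near the top edge the push bears the case down and it binds. The corner swings outward as the case turns.
- rear_right (a point): the same at the right rear corner: 65 mm behind the case's centre, 70 mm to its right, 25 mm above the bench
- sockets: the black plug sockets that stick out 20 mm from the middle of the case's rear face, 90 mm wide, from 10 to 40 mm above the bench; delicate, must not be touched. Origin at the middle of the rear face, 25 mm up.
- bay: docking bay: two fixed 24 mm high guide rails along its x, 182 mm apart inside, from x = 54 to 94 mm, flared mouths from x = 16. Origin on the bench on the centre line; x forward into the bay, y left. A 45 mm high stop bar crosses the far end, its near face clamped anywhere from x = 90 to 97 mm (not measured: find it by feel), so the seated case has its centre at x = 25 to 32 mm.
- pin_left (a joint): travel (m) of the left of two weak brass spring pins (60 mm left of the centre line, 24 mm up) that stick out 6 mm from the stop bar towards the case: 0 = out, 0.006 = pushed in flush, when the case's front stands against the bar there. Spring 0.5 to 1.4 N, too weak to push the case back.
- pin_right (a joint): the same for the right pin, 60 mm right of the centre line
- gate (a joint): angle (rad) of the retaining gate, a 66 mm arm, 12 wide, 18 to 30 above the bench, on a pivot right of the case. 0: open, arm pointing to the bay's -x and 30 deg outward (right). Grows clockwise seen from above; 2.09: shut at its end stop, arm to +y behind the case's right rear corner, clearing it by 3 to 10 mm if seated and striking it if short. Light friction, about 1 N; stays as left.
- gate_knob (a point): middle of the gate's black upright knob: a cylinder 16 mm across, from 30 to 66 mm above the bench, standing on the arm 50 mm from the pivot; this point is 48 mm above the bench
- gate_pivot (a point): the gate's pivot axis, 24 mm above the bench: 49 mm behind and 125 mm right of the bay's origin
- post: a steel optical post on a round foot, 32 mm across, 85 mm tall; bystander; origin at the centre of its foot
- lens: a round lens, 44 mm across, upright on a small black stand, 70 mm tall; bystander; origin under its stand
- driver: a screwdriver lying flat, 170 mm long; bystander
- tile: a white reference tile lying flat, 70 x 90 x 12 mm; bystander; origin under its centre
- brick: a red brick sample, 100 x 210 x 65 mm; bystander; origin under its centre
- bracket: an aluminium angle bracket, 45 x 40 mm, 66 mm tall; bystander; origin under its foot
- weight: a brass cylinder, 40 mm across, 30 mm tall; bystander; origin under its centre
Not all that is in view belongs to the job. Leave any purple or turquoise look-alike of the case alone.

How it is judged:
By the outcome, as a careful person would: the job done as asked, in the order asked, and still so for the second after the job is handed in, with the robot touching nothing.
It also fails if it takes over 72 s, if anything falls off the work surface, if the arm or the gripper's body presses on something with over 40 N, if the wrist force passes 120 N, or if a joint passes its speed limit or range.

## Working session

There is one attempt and no reset: what is moved stays moved. The work goes in short steps, Python scripts to look and compute and a shell command to move; the robot and the scene stay as the last step left them, time stands still between calls to the robot, and variables do not carry over. Pictures are saved under pics/ and viewed, at most 10 in all, crops included, and the job is handed in when it is done.

```bash
mkdir -p pics; cat > h.py <<'E'
from workcell import *
import numpy as np, cv2
def ray(c,u,v):
    K=c["K"];P=np.array(c["pose"]);d=np.linalg.inv(K)@np.array([u,v,1.]);d=P[:3,:3]@np.array([d[0],-d[1],-d[2]]);return P[:3,3],d
def atz(c,u,v,z):
    o,d=ray(c,u,v);return (o+d*(z-o[2])/d[2])
def proj(c,p):
    P=np.array(c["pose"]);q=P[:3,:3].T@(np.array(p)-P[:3,3]);q=c["K"]@np.array([q[0],-q[1],-q[2]]);return q[:2]/q[2]
E
python3 - <<'E'
from h import *
s=get_state();print(s["time"],s["tcp_pos"],np.round(s["tool_rot"],3),s["ft_force"],s["grip_width"])
ims=[]
for n in("scene","side"):
    c=capture(n);cv2.imwrite(f"pics/{n}0.png",c["image"][:,:,::-1]);print(n,np.round(c["K"],1).tolist(),np.round(c["pose"],3).tolist(), c.keys())
    for t in("case","sockets","bay","gate","gate_knob","pin_left"):
        for r in regions_of(n,t)[:3]:
            v,u=r["position"];m=r["mask"];ys,xs=np.where(m);print(n,t,round(r["confidence"],2),round(u),round(v),"box",xs.min(),xs.max(),ys.min(),ys.max(),"atz25",np.round(atz(c,u,v,25))[:2])
E
```

```text
0.0 [5.99666306e+02 7.49659080e-02 2.30523948e+02] [[ 0.     1.    -0.001]
 [ 1.    -0.     0.   ]
 [ 0.    -0.001 -1.   ]] [-0.21296114 -0.11084546  0.42688612] 85.1380965303934
scene [[444.2, 0.0, 323.2], [0.0, 444.2, 203.4], [0.0, 0.0, 1.0]] [[0.806, -0.381, 0.453, 1056.538], [0.592, 0.514, -0.621, -693.207], [0.004, 0.769, 0.639, 804.437], [0.0, 0.0, 0.0, 1.0]] dict_keys(['image', 'K', 'pose'])
scene case 0.8 334 223 box 294 372 193 257 atz25 [572.  16.]
scene case 0.78 300 164 box 273 329 143 189 atz25 [336. 172.]
scene case 0.78 223 220 box 191 253 189 249 atz25 [ 334. -150.]
scene sockets 0.71 194 221 box 192 198 207 237 atz25 [ 274. -195.]
scene sockets 0.5 308 210 box 300 320 201 217 atz25 [488.  16.]
scene sockets 0.41 277 161 box 273 284 151 169 atz25 [269. 144.]
scene bay 0.76 340 263 box 276 393 209 286 atz25 [667. -90.]
scene bay 0.16 394 194 box 389 398 181 205 atz25 [638. 216.]
scene gate 0.54 291 250 box 276 307 238 256 atz25 [ 545. -126.]
scene gate_knob 0.55 288 251 box 276 306 237 256 atz25 [ 543. -134.]
side [[444.0, 0.0, 318.7], [0.0, 444.0, 194.2], [0.0, 0.0, 1.0]] [[-0.987, 0.101, -0.124, 364.289], [-0.16, -0.606, 0.779, 971.432], [0.003, 0.789, 0.615, 841.73], [0.0, 0.0, 0.0, 1.0]] dict_keys(['image', 'K', 'pose'])
side case 0.83 303 210 box 269 331 183 238 atz25 [562.  15.]
side case 0.73 382 263 box 343 416 228 296 atz25 [328. 188.]
side case 0.64 387 186 box 354 422 162 212 atz25 [ 331. -135.]
side sockets 0.6 321 212 box 319 331 198 226 atz25 [509.  18.]
side sockets 0.53 406 253 box 397 415 239 265 atz25 [269. 142.]
side bay 0.79 270 193 box 246 328 168 246 atz25 [674. -46.]
side gate 0.65 319 181 box 306 328 168 185 atz25 [ 541. -131.]
side gate_knob 0.45 320 180 box 306 328 168 185 atz25 [ 537. -133.]
```

```bash
python3 - <<'E'
import cv2
a=cv2.imread("pics/scene0.png")[120:310,170:430];cv2.imwrite("pics/sc.png",cv2.resize(a,None,fx=3,fy=3,interpolation=cv2.INTER_CUBIC))
a=cv2.imread("pics/side0.png")[150:310,220:430];cv2.imwrite("pics/sd.png",cv2.resize(a,None,fx=3.6,fy=3.6,interpolation=cv2.INTER_CUBIC))
E
```

```text
(no output)
```

View pics/sc.png

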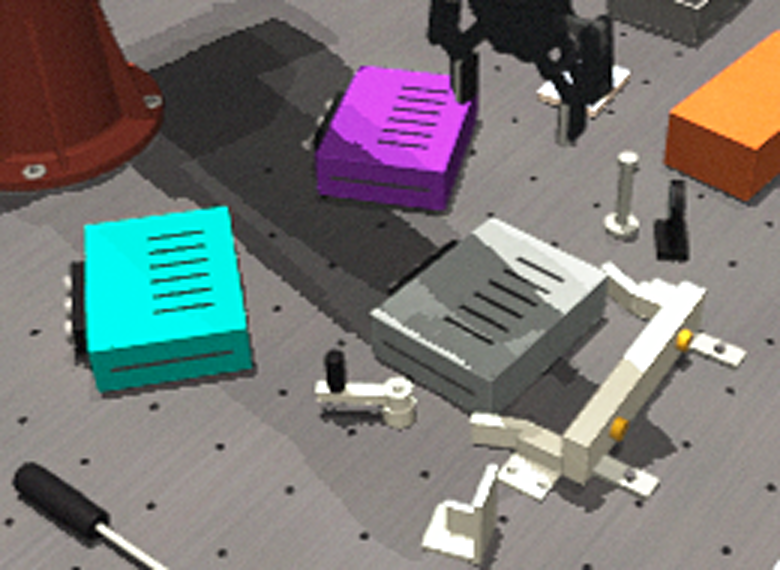

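View pics/sd.png

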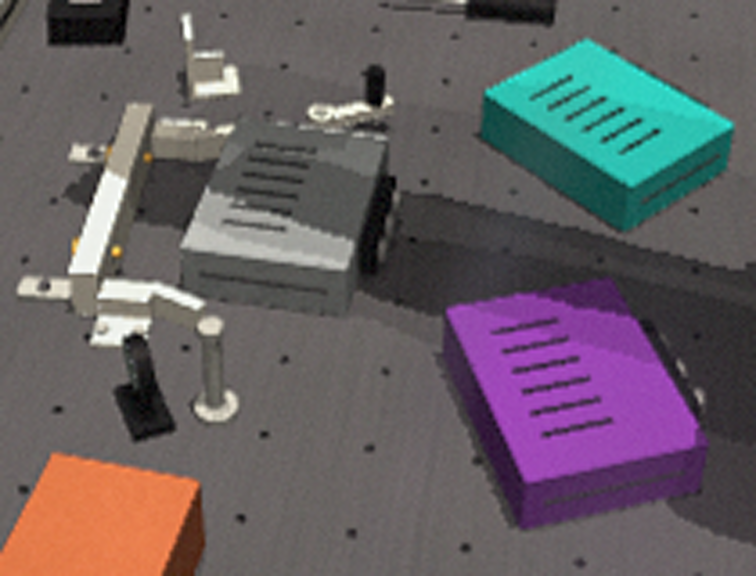

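```bash
cat > m.py <<'E'
from h import *
def tri(c1,p1,c2,p2):
    A=[];b=[]
    for c,p in((c1,p1),(c2,p2)):
        o,d=ray(c,*p);d/=np.linalg.norm(d);M=np.eye(3)-np.outer(d,d);A.append(M);b.append(M@o)
    return np.linalg.lstsq(np.vstack(A),np.hstack(b),rcond=None)[0]
E
python3 - <<'E'
from m import *
c=capture("scene");d=capture("side")
S=lambda x,y:(170+x/3-.33,120+y/3-.33)
D=lambda x,y:(220+x/3.6-.36,150+y/3.6-.36)
for n,a,b,z in [("case RL",(492,218),(350,265),50),("case FL",(607,288),(183,247),50),("case FR",(493,372),(245,120),50),("case RR",(372,315),(388,137),50),
 ("bar L far",(705,290),(70,275),45),("bar L near",(662,283),(97,278),45),("bar R far",(590,445),(127,103),45),("bar R near",(567,437),(153,105),45),("pivot top",(400,385),(320,112),34),("knob top",(335,353),(375,68),66)]:
    a=S(*a);b=D(*b);print(n,np.round(atz(c,*a,z))[:2],np.round(atz(d,*b,z))[:2],np.round(tri(c,a,d,b)))
E
```

```text
case RL [516.  95.] [509.  94.] [512.  95.  49.]
case FL [652.  74.] [637.  94.] [643.  84.  40.]
case FR [632. -67.] [625. -71.] [628. -68.  50.]
case RR [511. -72.] [504. -67.] [507. -70.  47.]
bar L far [718. 128.] [713. 133.] [716. 130.  42.]
bar L near [684. 114.] [693. 133.] [688. 123.  39.]
bar R far [733. -83.] [731. -84.] [732. -83.  45.]
bar R near [715. -86.] [708. -85.] [711. -86.  44.]
pivot top [ 571. -110.] [ 569. -113.] [ 570. -111.   35.]
knob top [ 528. -137.] [ 526. -141.] [ 527. -138.   67.]
```

Grey case at scene px (334,223) / side (303,210) is the one; purple (300,164) and turquoise (223,220) are look-alikes (seen clearly in the enlarged crops). The bay is at scene (340,263), the gate open at (291,250). Measured heights agree with 50/45/66 mm. I'll refine with the wrist camera while closing the fingers and backing off.

```bash
python3 -m creep '[[[0,-30,-10,0,0,0],[0,-30,-10,0,0,0],[0,-30,-10,0,0,0],[0,-30,-10,0,0,0],[0,-10,0,0,0,0],[0,0,0,0,0,0]]]' 1 40; python3 - <<'E'
from h import *
c=capture("wrist");s=get_state();print(s["tcp_pos"],s["time"],s["grip_width"]);cv2.imwrite("pics/w1.png",c["image"][:,:,::-1]);print(np.round(c["K"],1).tolist(),np.round(c["pose"],3).tolist())
E
```

```text
time: 1.3
tcp_pos: [468.9, 0.1, 272.8]
tool_rot: [[0.0, 1.0, 0.002], [1.0, -0.0, -0.001], [-0.001, 0.002, -1.0]]
ft_force: [1.7, 0.3, -0.5]
grip_width: 12.1
finger_force: 0.0
[ 4.69942639e+02 -8.09743206e-02  2.72055834e+02] 1.35 4.579399142179853
[[296.3, 0.0, 321.7], [0.0, 296.3, 198.1], [0.0, 0.0, 1.0]] [[1.0, 0.0, -0.003, 469.166], [0.0, 0.966, 0.26, 66.557], [0.002, -0.26, 0.966, 416.408], [0.0, 0.0, 0.0, 1.0]]
```

View pics/w1.png

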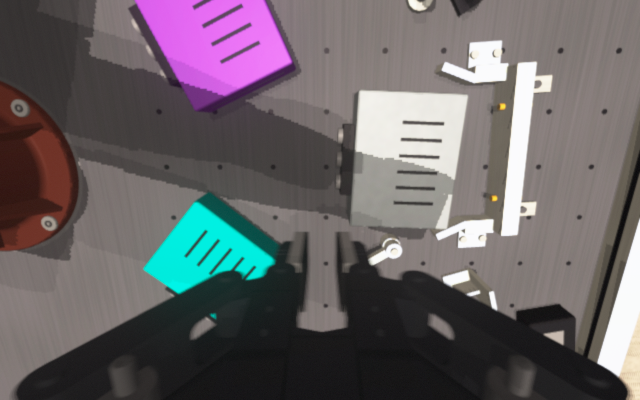

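```bash
python3 - <<'E'
import cv2
a=cv2.imread("pics/w1.png")[50:250,330:560];cv2.imwrite("pics/w1c.png",cv2.resize(a,None,fx=3,fy=3,interpolation=cv2.INTER_CUBIC))
E
```

```text
(no output)
```

View pics/w1c.png

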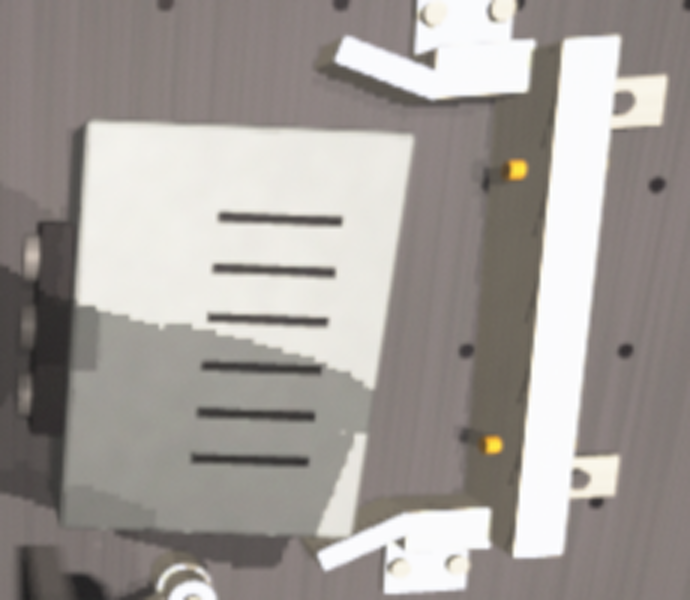

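```bash
python3 - <<'E'
from h import *
c=capture("wrist");S=lambda x,y:(330+x/3-.33,50+y/3-.33)
for n,a,z in [("RL",(88,121),50),("FL",(413,135),50),("FR",(352,540),50),("RR",(62,525),50),("barnL",(563,38),45),("barnR",(514,555),45),("barfL",(621,36),45),("barfR",(563,555),45),("railL in",(432,100),24),("railL out",(528,92),24),("railR in",(407,513),24),("railR out",(490,508),24),("pivot",(188,585),34),("pinL",(517,170),24),("pinR",(493,445),24)]:
    print(n,np.round(atz(c,*S(*a),z),1)[:2])
E
```

```text
RL [514.5  98.4]
FL [641.4  93.3]
FR [636.1 -75.1]
RR [508.6 -68. ]
barnL [697. 129.]
barnR [711.8 -84.2]
barfL [719.3 129.8]
barfR [733.7 -84.2]
railL in [659.7 108.9]
railL out [698.9 112. ]
railR in [672.1 -71.7]
railR out [710.5 -69.3]
pivot [ 569.6 -103.5]
pinL [699.3  81.2]
pinR [707.3 -38.9]
```

```bash
python3 -m creep '[[[-26,0,20,0,0,0],[-27,0,25,0,0,0],[0,0,25,0,0,0],[0,0,25,0,0,0],[0,0,25,-5,0,0],[0,0,25,-5,0,0],[0,0,25,-5,0,0],[0,0,0,0,0,0],[0,0,0,0,0,0]]]'
```

```text
time: 2.15
tcp_pos: [474.5, -52.3, 99.4]
tool_rot: [[0.001, 0.967, 0.254], [1.0, -0.001, 0.001], [0.002, 0.254, -0.967]]
ft_force: [1.4, -1.3, 1.2]
grip_width: 0.1
finger_force: 0.0
```

```bash
python3 -m creep '[[[0,-5,20,0,0,0],[0,-5,20,0,0,0],[0,-5,20,0,0,0],[0,-5,16,0,0,0],[0,-2,6,0,0,0],[0,0,0,0,0,0],[0,0,0,0,0,0]]]'
```

```text
time: 2.73
tcp_pos: [478.7, -54.0, 20.0]
tool_rot: [[-0.0, 0.965, 0.261], [1.0, 0.0, -0.001], [-0.001, 0.261, -0.965]]
ft_force: [0.5, -0.1, 0.4]
grip_width: 0.3
finger_force: 0.0
```

```bash
python3 -m creep '[[[0,3,4,0,0,0],[0,3,3,0,0,0],[0,3,1,0,0,0],[0,1.9,0.5,0,0,0],[0,1.9,0.5,0,0,0],[0,0,0,0,0,0]]]'; python3 -m creep '[[[0,1.5,0.4,0,0,0],[0,1.5,0.4,0,0,0],[0,1.5,0.4,0,0,0],[0,1.5,0.4,0,0,0],[0,0,0,0,0,0]]]'
```

```text
time: 3.23
tcp_pos: [491.6, -53.0, 11.7]
tool_rot: [[-0.0, 0.966, 0.259], [1.0, 0.0, -0.0], [-0.0, 0.259, -0.966]]
ft_force: [-0.9, 0.4, -0.2]
grip_width: -0.2
finger_force: 0.0
time: 3.65
tcp_pos: [497.0, -53.2, 11.3]
tool_rot: [[0.001, 0.966, 0.258], [1.0, -0.0, -0.001], [-0.001, 0.258, -0.966]]
ft_force: [-4.6, -1.5, 1.2]
grip_width: -0.0
finger_force: 1.9
```

```bash
python3 -m creep '[[[0,1.5,0.4,0,0,0],[0,1.5,0.4,0,0,0],[0,1.5,0.4,0,0,0],[0,1.5,0.4,0,0,0],[0,0,0,0,0,0]]]'; python3 -m creep '[[[0,1.5,0.4,0,0,0],[0,1.5,0.4,0,0,0],[0,1.5,0.4,0,0,0],[0,1.5,0.4,0,0,0],[0,0,0,0,0,0]]]';  python3 - <<'E'
from h import *
for n in("scene","side"):
    c=capture(n)
    for r in regions_of(n,"case")[:3]:
        m=r["mask"];v,u=r["position"];print(n,round(r["confidence"],2),round(u,1),round(v,1),np.round(atz(c,u,v,25),1))
E
```

```text
time: 4.07
tcp_pos: [503.2, -53.5, 11.3]
tool_rot: [[0.001, 0.966, 0.257], [1.0, -0.001, -0.001], [-0.001, 0.257, -0.966]]
ft_force: [-3.4, -2.7, 1.1]
grip_width: 0.2
finger_force: 1.9
time: 4.48
tcp_pos: [509.4, -53.5, 11.2]
tool_rot: [[0.001, 0.966, 0.257], [1.0, -0.001, -0.001], [-0.001, 0.257, -0.966]]
ft_force: [-2.9, -3.5, 1.5]
grip_width: -0.1
finger_force: 2.0
scene 0.84 223.3 221.7 [ 338.5 -152.    25. ]
scene 0.76 335.6 226.8 [585.4   6.6  25. ]
scene 0.69 311.1 161.9 [354.9 203.1  25. ]
side 0.88 388.0 185.0 [ 326.7 -143.9   25. ]
side 0.84 380.6 260.7 [332.8 179.2  25. ]
```

```bash
python3 -m creep '[[[0,-11,-3,0,0,0],[0,-12,-3,0,0,0],[0,-12,-3,0,0,0],[33,0,0,0,0,0],[33,0,0,0,0,0],[33,0,0,0,0,0],[31,0,0,0,0,0],[0,6,1.6,0,0,0],[0,6,1.6,0,0,0],[0,0,0,0,0,0]]]'; python3 -m creep '[[[0,1.5,0.4,0,0,0],[0,1.5,0.4,0,0,0],[0,1.5,0.4,0,0,0],[0,1.5,0.4,0,0,0],[0,0,0,0,0,0]]]'
```

```text
time: 5.52
tcp_pos: [487.0, 77.8, 11.6]
tool_rot: [[-0.002, 0.966, 0.26], [1.0, 0.002, 0.001], [0.0, 0.26, -0.966]]
ft_force: [-0.4, -0.8, -0.6]
grip_width: 0.4
finger_force: 0.0
time: 5.93
tcp_pos: [492.6, 76.7, 11.3]
tool_rot: [[0.001, 0.966, 0.259], [1.0, -0.001, -0.0], [0.0, 0.259, -0.966]]
ft_force: [0.4, 0.1, -0.2]
grip_width: -0.3
finger_force: 0.0
```

```bash
for i in 1 2 3; do python3 -m creep '[[[0,1.5,0.4,0,0,0],[0,1.5,0.4,0,0,0],[0,0,0,0,0,0]]]' | grep -E "tcp_pos|ft_f"; done
```

```text
tcp_pos: [495.7, 76.9, 11.3]
ft_force: [0.3, 0.4, -0.2]
tcp_pos: [498.9, 77.0, 11.3]
ft_force: [0.1, 0.6, -0.6]
tcp_pos: [502.0, 77.0, 11.3]
ft_force: [0.6, -0.3, 0.1]
```

```bash
python3 -m creep '[[[0,1.5,0.4,0,0,0],[0,1.5,0.4,0,0,0],[0,0,0,0,0,0]]]' | grep -E "tcp_pos|ft_f"; python3 -m creep '[[[0,1.5,0.4,0,0,0],[0,1.5,0.4,0,0,0],[0,0,0,0,0,0]]]' | grep -E "tcp_pos|ft_f"
```

```text
tcp_pos: [504.6, 77.1, 11.0]
ft_force: [-2.4, -0.4, 1.4]
tcp_pos: [507.2, 77.4, 10.8]
ft_force: [-4.1, 2.1, 2.1]
```

```bash
python3 -m creep '[[[0,1.5,0.4,0,0,0],[0,1.5,0.4,0,0,0],[0,0.5,0.1,0,0,0],[0,0,0,0,0,0]]]' | grep -E "tcp_pos|ft_f"; python3 -m creep '[[[0,-12,-3,0,0,0],[0,-12,-3,0,0,0],[0,-10,-2.7,0,0,0],[-33,0,0,0,0,0],[-33,0,0,0,0,0],[-33,0,0,0,0,0],[-32,0,0,0,0,0],[0,10,2.7,0,0,0],[0,10,2.7,0,0,0],[0,8,2.1,0,0,0],[0,2,0.5,0,0,0],[0,0,0,0,0,0]]]'| grep -E "tcp_pos|ft_f"
```

```text
tcp_pos: [510.6, 77.7, 10.7]
ft_force: [-6.0, 3.5, 1.9]
tcp_pos: [507.7, -54.0, 10.9]
ft_force: [-0.2, 0.6, -0.1]
```

```bash
python3 -m creep '[[[0,1.5,0.4,0,0,0],[0,1.5,0.4,0,0,0],[0,1.5,0.4,0,0,0],[0,0,0,0,0,0]]]' | grep -E "tcp_pos|ft_f"; python3 -m creep '[[[0,1.5,0.4,0,0,0],[0,1.5,0.4,0,0,0],[0,1.5,0.4,0,0,0],[0,1.5,0.4,0,0,0],[0,1.5,0.4,0,0,0],[0,1.5,0.4,0,0,0],[0,0,0,0,0,0]]]'| grep -E "tcp_pos|ft_f"; python3 - <<'E'
from h import *
c=capture("wrist");cv2.imwrite("pics/w2.png",c["image"][:,:,::-1])
E
```

```text
tcp_pos: [511.6, -54.0, 10.8]
ft_force: [-3.3, -1.3, 2.1]
tcp_pos: [520.8, -54.4, 10.7]
ft_force: [-3.7, -2.5, 2.2]
```

View pics/w2.png

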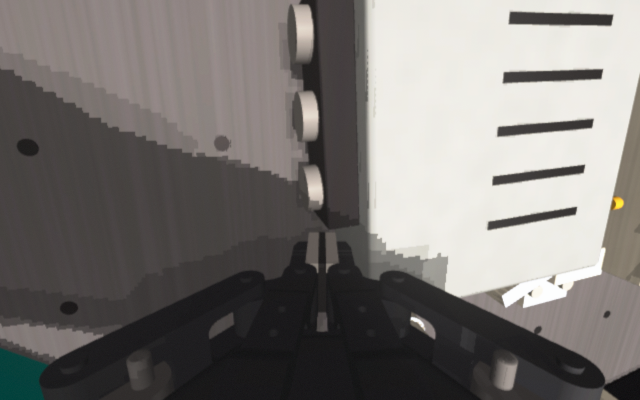

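The picture shows the fingertips (325,240) on the bare right part of the rear face, clear of the sockets' end (358,222); the case front is entering the right rail mouth (550,290).

```bash
python3 -m creep '[[[0,1.5,0.4,0,0,0],[0,1.5,0.4,0,0,0],[0,1.5,0.4,0,0,0],[0,0,0,0,0,0]]]' | grep -E "tcp_pos|ft_f"; python3 -m creep '[[[0,-12,-3,0,0,0],[0,-12,-3,0,0,0],[0,-14,-3.7,0,0,0],[34,0,0,0,0,0],[34,0,0,0,0,0],[34,0,0,0,0,0],[34,0,0,0,0,0],[0,10,2.7,0,0,0],[0,8,2.2,0,0,0],[0,2,0.5,0,0,0],[0,0,0,0,0,0]]]'| grep -E "tcp_pos|ft_f"
```

```text
tcp_pos: [525.5, -54.4, 10.6]
ft_force: [-4.1, -3.3, 1.3]
tcp_pos: [507.7, 82.1, 10.5]
ft_force: [0.6, 0.2, -0.0]
```

```bash
python3 -m creep '[[[0,1.5,0.4,0,0,0],[0,1.5,0.4,0,0,0],[0,1.5,0.4,0,0,0],[0,0,0,0,0,0]]]' | grep -E "tcp_pos|ft_f"; python3 -m creep '[[[0,1.5,0.4,0,0,0],[0,1.5,0.4,0,0,0],[0,0,0,0,0,0]]]'| grep -E "tcp_pos|ft_f"
```

```text
tcp_pos: [512.4, 81.6, 10.5]
ft_force: [-0.1, 0.3, -0.4]
tcp_pos: [514.8, 82.1, 10.1]
ft_force: [-3.5, 0.6, 3.3]
```

```bash
python3 -m creep '[[[0,1.5,0.4,0,0,0],[0,1.5,0.4,0,0,0],[0,1.5,0.4,0,0,0],[0,1.5,0.4,0,0,0],[0,0,0,0,0,0]]]' | grep -E "tcp_pos|ft_f"; python3 -m creep '[[[0,1.5,0.4,0,0,0],[0,1.5,0.4,0,0,0],[0,1.5,0.4,0,0,0],[0,1.5,0.4,0,0,0],[0,1.5,0.4,0,0,0],[0,0,0,0,0,0]]]'| grep -E "tcp_pos|ft_f"
```

```text
tcp_pos: [520.7, 82.6, 9.7]
ft_force: [-3.5, 2.2, 0.3]
tcp_pos: [528.4, 82.6, 9.7]
ft_force: [-3.6, 1.8, 0.6]
```

```bash
python3 -m creep '[[[0,-12,-4,0,0,0],[0,-12,-4,0,0,0],[0,-11,-4,0,0,0],[-35,0,0,0,0,0],[-35,0,0,0,0,0],[-35,0,0,0,0,0],[-34,0,0,0,0,0],[0,11,2.9,0,0,0],[0,11,2.9,0,0,0],[0,8,2.1,0,0,0],[0,2,0.5,0,0,0],[0,0,0,0,0,0]]]'| grep -E "tcp_pos|ft_f";python3 -m creep '[[[0,1.5,0.4,0,0,0],[0,1.5,0.4,0,0,0],[0,1.5,0.4,0,0,0],[0,0,0,0,0,0]]]' | grep -E "tcp_pos|ft_f"
```

```text
tcp_pos: [525.6, -57.0, 13.1]
ft_force: [0.1, 1.2, -0.2]
tcp_pos: [529.6, -57.0, 13.0]
ft_force: [-3.6, -0.9, 1.5]
```

```bash
python3 -m creep '[[[0,1.5,0.4,0,0,0],[0,1.5,0.4,0,0,0],[0,1.5,0.4,0,0,0],[0,1.5,0.4,0,0,0],[0,0,0,0,0,0]]]' | grep -E "tcp_pos|ft_f"; python3 -m creep '[[[0,1.5,0.4,0,0,0],[0,1.5,0.4,0,0,0],[0,1.5,0.4,0,0,0],[0,1.5,0.4,0,0,0],[0,0,0,0,0,0]]]'| grep -E "tcp_pos|ft_f"
```

```text
tcp_pos: [535.8, -57.4, 12.9]
ft_force: [-4.1, -3.5, 1.6]
tcp_pos: [542.0, -57.4, 12.9]
ft_force: [-3.7, -3.3, 0.9]
```

```bash
python3 -m creep '[[[0,-12,-3,0,0,0],[0,-12,-3,0,0,0],[0,-14,-3.7,0,0,0],[34,0,0,0,0,0],[34,0,0,0,0,0],[34,0,0,0,0,0],[34,0,0,0,0,0],[0,11,2.9,0,0,0],[0,11,2.9,0,0,0],[0,2,0.5,0,0,0],[0,0,0,0,0,0]]]'| grep -E "tcp_pos|ft_f";python3 -m creep '[[[0,1.5,0.4,0,0,0],[0,1.5,0.4,0,0,0],[0,0,0,0,0,0]]]' | grep -E "tcp_pos|ft_f"
```

```text
tcp_pos: [528.3, 79.1, 12.9]
ft_force: [0.5, -0.0, 0.2]
tcp_pos: [531.0, 78.7, 12.7]
ft_force: [-0.7, -0.0, 0.2]
```

```bash
python3 -m creep '[[[0,1.5,0.4,0,0,0],[0,1.5,0.4,0,0,0],[0,1.5,0.4,0,0,0],[0,1.5,0.4,0,0,0],[0,1.5,0.4,0,0,0],[0,0,0,0,0,0]]]' | grep -E "tcp_pos|ft_f"; python3 -m creep '[[[0,1.5,0.4,0,0,0],[0,1.5,0.4,0,0,0],[0,1.5,0.4,0,0,0],[0,1.5,0.4,0,0,0],[0,0,0,0,0,0]]]'| grep -E "tcp_pos|ft_f|time"
```

```text
tcp_pos: [538.0, 79.4, 12.2]
ft_force: [-3.2, 1.9, 1.6]
time: 16.48
tcp_pos: [544.2, 79.5, 12.1]
ft_force: [-3.8, 2.7, 1.5]
```

```bash
python3 -m creep '[[[0,-12,-3.2,0,0,0],[0,-12,-3.2,0,0,0],[0,-11,-3,0,0,0],[-34,0,0,0,0,0],[-34,0,0,0,0,0],[-34,0,0,0,0,0],[-34,0,0,0,0,0],[0,11,2.9,0,0,0],[0,11,2.9,0,0,0],[0,8,2.1,0,0,0],[0,2,0.5,0,0,0],[0,0,0,0,0,0]]]'| grep -E "tcp_pos|ft_f";python3 -m creep '[[[0,1.5,0.4,0,0,0],[0,1.5,0.4,0,0,0],[0,0,0,0,0,0]]]' | grep -E "tcp_pos|ft_f"
```

```text
tcp_pos: [542.2, -57.1, 13.0]
ft_force: [0.0, 0.1, 0.5]
tcp_pos: [544.8, -56.8, 12.9]
ft_force: [-0.6, 0.5, 1.4]
```

```bash
python3 -m creep '[[[0,1.5,0.4,0,0,0],[0,1.5,0.4,0,0,0],[0,1.5,0.4,0,0,0],[0,1.5,0.4,0,0,0],[0,1.5,0.4,0,0,0],[0,0,0,0,0,0]]]' | grep -E "tcp_pos|ft_f"; python3 -m creep '[[[0,1.5,0.4,0,0,0],[0,1.5,0.4,0,0,0],[0,1.5,0.4,0,0,0],[0,1.5,0.4,0,0,0],[0,0,0,0,0,0]]]'| grep -E "tcp_pos|ft_f|time"
```

```text
tcp_pos: [552.4, -57.4, 12.8]
ft_force: [-4.6, -2.4, 0.8]
time: 18.65
tcp_pos: [558.5, -57.4, 12.8]
ft_force: [-5.2, -4.2, 1.0]
```

```bash
python3 -m creep '[[[0,-12,-3,0,0,0],[0,-12,-3,0,0,0],[0,-14,-3.7,0,0,0],[34,0,0,0,0,0],[34,0,0,0,0,0],[34,0,0,0,0,0],[34,0,0,0,0,0],[0,11,2.9,0,0,0],[0,11,2.9,0,0,0],[0,2,0.5,0,0,0],[0,0,0,0,0,0]]]'| grep -E "tcp_pos|ft_f";python3 -m creep '[[[0,1.5,0.4,0,0,0],[0,1.5,0.4,0,0,0],[0,0,0,0,0,0]]]' | grep -E "tcp_pos|ft_f"
```

```text
tcp_pos: [544.9, 79.1, 12.8]
ft_force: [-0.3, 0.5, -0.6]
tcp_pos: [547.2, 78.8, 12.3]
ft_force: [-2.4, -0.1, 1.5]
```

```bash
python3 -m creep '[[[0,1.5,0.4,0,0,0],[0,1.5,0.4,0,0,0],[0,1.5,0.4,0,0,0],[0,0,0,0,0,0]]]' | grep -E "tcp_pos|ft_f"; python3 -m creep '[[[0,1.5,0.4,0,0,0],[0,1,0.3,0,0,0],[0,1,0.3,0,0,0],[0,0,0,0,0,0]]]'| grep -E "tcp_pos|ft_f|time"
```

```text
tcp_pos: [551.5, 79.3, 12.2]
ft_force: [-4.5, 2.5, 2.4]
time: 20.48
tcp_pos: [554.8, 79.4, 11.9]
ft_force: [-6.4, 2.6, 2.4]
```

```bash
python3 -m creep '[[[0,-12,-3.2,0,0,0],[0,-12,-3.2,0,0,0],[0,-11,-3,0,0,0],[-34,0,0,0,0,0],[-34,0,0,0,0,0],[-34,0,0,0,0,0],[-34,0,0,0,0,0],[0,11,2.9,0,0,0],[0,11,2.9,0,0,0],[0,10,2.6,0,0,0],[0,2,0.5,0,0,0],[0,0,0,0,0,0]]]'| grep -E "tcp_pos|ft_f";python3 -m creep '[[[0,1.5,0.4,0,0,0],[0,1.5,0.4,0,0,0],[0,1.5,0.4,0,0,0],[0,0,0,0,0,0]]]' | grep -E "tcp_pos|ft_f"
```

```text
tcp_pos: [555.2, -57.2, 12.9]
ft_force: [-0.2, 0.1, -0.1]
tcp_pos: [559.7, -56.9, 13.0]
ft_force: [0.3, -0.3, -1.0]
```

```bash
python3 -m creep '[[[0,1,0.3,0,0,0],[0,1,0.3,0,0,0],[0,0,0,0,0,0]]]' | grep -E "tcp_pos|ft_f"; python3 -m creep '[[[0,1,0.3,0,0,0],[0,1,0.3,0,0,0],[0,0,0,0,0,0]]]' | grep -E "tcp_pos|ft_f";python3 -m creep '[[[0,1,0.3,0,0,0],[0,1,0.3,0,0,0],[0,0,0,0,0,0]]]' | grep -E "tcp_pos|ft_f"
```

```text
tcp_pos: [561.1, -57.2, 12.6]
ft_force: [-6.1, -1.2, 4.3]
tcp_pos: [563.0, -57.5, 12.6]
ft_force: [-7.7, -3.2, 4.9]
tcp_pos: [565.0, -57.7, 12.5]
ft_force: [-8.4, -3.6, 4.3]
```

```bash
python3 -m creep '[[[0,1,0.3,0,0,0],[0,1,0.3,0,0,0],[0,0,0,0,0,0]]]' | grep -E "tcp_pos|ft_f"; python3 - <<'E'
from h import *
c=capture("scene");a=c["image"][180:290,270:410,::-1];cv2.imwrite("pics/s3.png",cv2.resize(a,None,fx=5,fy=5,interpolation=cv2.INTER_CUBIC))
E
```

```text
tcp_pos: [567.0, -57.8, 12.4]
ft_force: [-9.0, -4.7, 5.1]
```

View pics/s3.png

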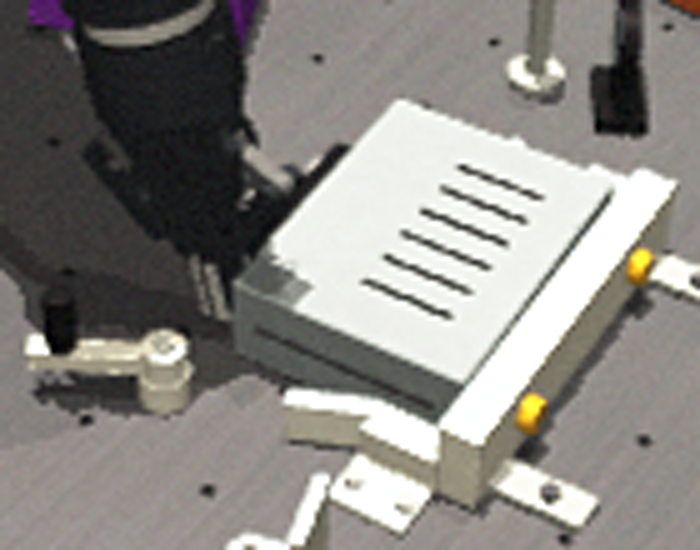

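The case front nearly meets the bar (gap slightly bigger at left, px (600,200)); now the left corner.

```bash
python3 -m creep '[[[0,-12,-3,0,0,0],[0,-12,-3,0,0,0],[0,-14,-3.7,0,0,0],[34,0,0,0,0,0],[34,0,0,0,0,0],[34,0,0,0,0,0],[34,0,0,0,0,0],[0,11,2.9,0,0,0],[0,11,2.9,0,0,0],[0,2,0.5,0,0,0],[0,0,0,0,0,0]]]'| grep -E "tcp_pos|ft_f";python3 -m creep '[[[0,1,0.3,0,0,0],[0,1,0.3,0,0,0],[0,0,0,0,0,0]]]' | grep -E "tcp_pos|ft_f"; python3 -m creep '[[[0,1,0.3,0,0,0],[0,1,0.3,0,0,0],[0,0,0,0,0,0]]]' | grep -E "tcp_pos|ft_f"
```

```text
tcp_pos: [553.9, 79.1, 12.3]
ft_force: [-0.1, -0.4, 0.3]
tcp_pos: [555.2, 78.7, 12.0]
ft_force: [-1.6, -0.3, -0.3]
tcp_pos: [556.6, 79.1, 11.7]
ft_force: [-8.5, 1.2, 5.1]
```

```bash
python3 -m creep '[[[0,1,0.3,0,0,0],[0,1,0.3,0,0,0],[0,0,0,0,0,0]]]' | grep -E "tcp_pos|ft_f"; python3 -m creep '[[[0,1,0.3,0,0,0],[0,0,0,0,0,0]]]' | grep -E "tcp_pos|ft_f"
```

```text
tcp_pos: [558.3, 79.4, 11.4]
ft_force: [-9.0, 3.0, 4.2]
tcp_pos: [558.5, 79.3, 11.0]
ft_force: [-15.1, 1.2, 8.8]
```

```bash
python3 -m creep '[[[0,-12,-3.2,0,0,0],[0,-12,-3.2,0,0,0],[0,-11,-4,0,0,0],[-34,0,0,0,0,0],[-34,0,0,0,0,0],[-34,0,0,0,0,0],[-34,0,0,0,0,0],[0,12,3.1,0,0,0],[0,12,3.1,0,0,0],[0,11,2.9,0,0,0],[0,2,0.5,0,0,0],[0,0,0,0,0,0]]]'| grep -E "tcp_pos|ft_f";python3 -m creep '[[[0,1.5,0.4,0,0,0],[0,1.5,0.4,0,0,0],[0,0,0,0,0,0]]]' | grep -E "tcp_pos|ft_f"
```

```text
tcp_pos: [562.8, -57.1, 13.4]
ft_force: [0.2, -0.5, -0.2]
tcp_pos: [565.6, -56.8, 13.4]
ft_force: [0.0, -0.7, -0.4]
```

```bash
python3 -m creep '[[[0,1,0.3,0,0,0],[0,1,0.3,0,0,0],[0,0,0,0,0,0]]]' | grep -E "tcp_pos|ft_f"; python3 -m creep '[[[0,1,0.3,0,0,0],[0,0,0,0,0,0]]]' | grep -E "tcp_pos|ft_f"
```

```text
tcp_pos: [567.0, -56.9, 13.1]
ft_force: [-6.5, -0.4, 4.2]
tcp_pos: [567.5, -57.0, 12.9]
ft_force: [-10.2, -0.6, 6.9]
```

```bash
python3 -m creep '[[[0,0.7,0.2,0,0,0],[0,0,0,0,0,0]]]' | grep -E "tcp_pos|ft_f"; python3 -m creep '[[[0,0.7,0.2,0,0,0],[0,0,0,0,0,0]]]' | grep -E "tcp_pos|ft_f|time"
```

```text
tcp_pos: [567.6, -57.1, 12.7]
ft_force: [-15.6, -1.3, 10.3]
time: 26.7
tcp_pos: [567.7, -57.1, 12.4]
ft_force: [-21.0, -1.6, 12.9]
```

```bash
python3 -m creep '[[[0,-12,-4,0,0,0],[0,-12,-3,0,0,0],[0,-14,-3.7,0,0,0],[34,0,0,0,0,0],[34,0,0,0,0,0],[34,0,0,0,0,0],[34,0,0,0,0,0],[0,11,2.9,0,0,0],[0,11,2.9,0,0,0],[0,3,0.8,0,0,0],[0,0,0,0,0,0]]]'| grep -E "tcp_pos|ft_f";python3 -m creep '[[[0,1,0.3,0,0,0],[0,1,0.3,0,0,0],[0,0,0,0,0,0]]]' | grep -E "tcp_pos|ft_f"
```

```text
tcp_pos: [557.0, 79.1, 13.9]
ft_force: [-0.9, -0.6, -0.7]
tcp_pos: [558.1, 78.7, 13.4]
ft_force: [-3.1, 0.1, 1.8]
```

```bash
python3 -m creep '[[[0,0.7,0.2,0,0,0],[0,0,0,0,0,0]]]' | grep -E "tcp_pos|ft_f"; python3 -m creep '[[[0,0.6,0.2,0,0,0],[0,0,0,0,0,0]]]' | grep -E "tcp_pos|ft_f|time"
```

```text
tcp_pos: [558.4, 78.8, 13.4]
ft_force: [-8.0, -0.3, 6.1]
time: 28.2
tcp_pos: [558.5, 78.8, 13.2]
ft_force: [-12.0, -0.5, 8.0]
```

Both corners are hard against the bar; the contact slope 9.2/136 mm equals 3.9°, the bay's yaw. Now the gate: retreat, lift, and move to the knob's right side.

```bash
python3 -m creep '[[[0,-10,-3,0,0,0],[0,-12,-3.2,0,0,0],[0,-12,-3.2,0,0,0],[0,6,-24,0,0,0],[0,7,-26,0,0,0],[0,7,-26,0,0,0],[-35,0,0,0,0,0],[-35,0,0,0,0,0],[-35,0,0,0,0,0],[-35,0,0,0,0,0],[-35,0,0,0,0,0],[-35,0,0,0,0,0]]]'| grep -E "tcp_pos|ft_f";python3 -m creep '[[[-36,0,0,0,0,0],[0,0,0,0,0,0],[0,0,0,0,0,0]]]' | grep -E "tcp_pos|ft_f"; python3 - <<'E'
from h import *
c=capture("wrist");cv2.imwrite("pics/w4.png",c["image"][:,:,::-1])
for n in("scene","side"):
    c=capture(n)
    for r in regions_of(n,"gate_knob")[:2]:
        v,u=r["position"];print(n,round(r["confidence"],2),np.round(atz(c,u,v,35),1))
E
```

```text
tcp_pos: [524.4, -133.1, 93.1]
ft_force: [0.8, -0.3, -0.2]
tcp_pos: [524.2, -169.1, 92.7]
ft_force: [0.6, 0.4, -0.6]
scene 0.85 [ 556.7 -134.    35. ]
scene 0.69 [599.8 190.   35. ]
side 0.72 [ 531.9 -125.5   35. ]
```

View pics/w4.png

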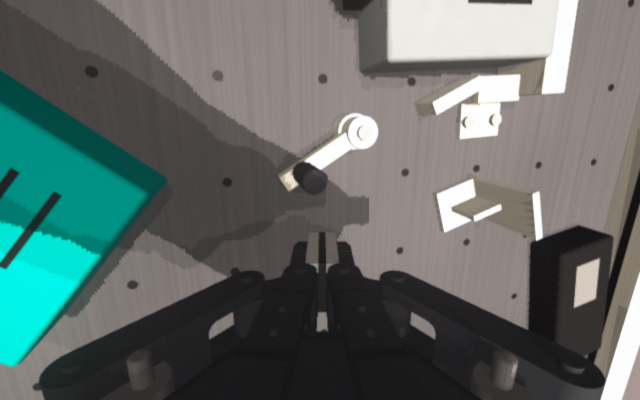

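Knob top at (315,180), fingertips (322,238) right of it, nothing beneath. Descend and push it left.

```bash
python3 -m creep '[[[0,-4,18,0,0,0],[0,-4,18,0,0,0],[0,-3,15,0,0,0],[0,0,0,0,0,0]]]'| grep -E "tcp_pos|ft_f";python3 -m creep '[[[3,0,0,0,0,0],[3,0,0,0,0,0],[3,0,0,0,0,0],[3,0,0,0,0,0],[3,0,0,0,0,0],[0,0,0,0,0,0]]]' | grep -E "tcp_pos|ft_f"; python3 -m creep '[[[4,0,0,0,0,0],[4,0,0,0,0,0],[4,0,0,0,0,0],[4,0,0,0,0,0],[0,0,0,0,0,0]]]' | grep -E "tcp_pos|ft_f"
```

```text
tcp_pos: [525.5, -164.7, 37.1]
ft_force: [-0.5, 0.4, -1.8]
tcp_pos: [527.5, -151.6, 41.2]
ft_force: [0.2, -0.0, 0.1]
tcp_pos: [527.2, -135.0, 40.4]
ft_force: [-0.3, 0.6, -0.1]
```

```bash
python3 -m creep '[[[4,0,0,0,0,0],[4,0,0,0,0,0],[4,0,0,0,0,0],[4,0,0,0,0,0],[4,0,0,0,0,0],[4,0,0,0,0,0],[4,0,0,0,0,0],[4,0,0,0,0,0],[3,0,0,0,0,0],[0,0,0,0,0,0]]]' | grep -E "tcp_pos|ft_f"; python3 - <<'E'
from h import *
c=capture("wrist");cv2.imwrite("pics/w5.png",c["image"][:,:,::-1])
E
```

```text
tcp_pos: [527.2, -100.4, 40.6]
ft_force: [-0.6, -1.0, 0.0]
```

View pics/w5.png

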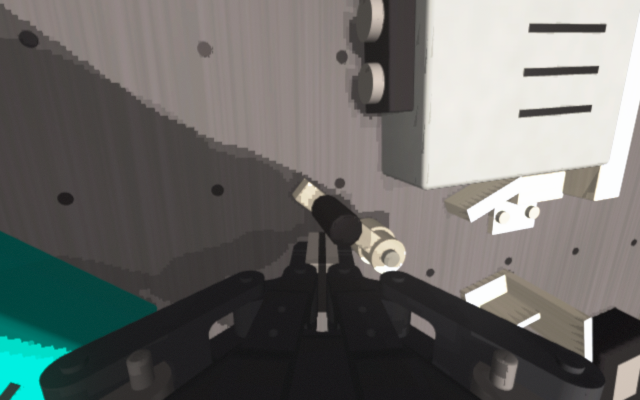

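Gate is at roughly 75° (knob (335,215), arm tip (305,190)). Now step behind the knob and push it forward.

```bash
python3 -m creep '[[[-6,0,0,0,0,0],[0,-12,-3.2,0,0,0],[0,-12,-3.2,0,0,0],[0,-8,-2.2,0,0,0],[12,0,0,0,0,0],[13,0,0,0,0,0],[13,0,0,0,0,0],[0,6,1.6,0,0,0],[0,4,1.1,0,0,0],[0,0,0,0,0,0]]]' | grep -E "tcp_pos|ft_f"; python3 -m creep '[[[0,3,0.8,0,0,0],[0,3,0.8,0,0,0],[0,3,0.8,0,0,0],[0,3,0.8,0,0,0],[0,3,0.8,0,0,0],[0,0,0,0,0,0]]]' | grep -E "tcp_pos|ft_f"; python3 -m creep '[[[0,3,0.8,0,0,0],[0,3,0.8,0,0,0],[0,3,0.8,0,0,0],[0,3,0.8,0,0,0],[0,0,0,0,0,0]]]' | grep -E "tcp_pos|ft_f"
```

```text
tcp_pos: [505.2, -69.6, 40.6]
ft_force: [-0.1, -0.3, 0.0]
tcp_pos: [518.9, -67.4, 39.8]
ft_force: [-10.0, 8.3, 8.3]
tcp_pos: [529.2, -60.5, 39.5]
ft_force: [-31.3, 43.1, 35.1]
```

```bash
python3 -m creep '[[[0,-10,-2.7,0,0,0],[0,-12,-3.2,0,0,0],[0,-12,-3.2,0,0,0],[0,0,0,0,0,0]]]' | grep -E "time|tcp_pos|ft_f"; python3 - <<'E'
from h import *
c=capture("wrist");cv2.imwrite("pics/w6.png",c["image"][:,:,::-1]);cv2.imwrite("pics/w6s.png",capture("scene")["image"][:,:,::-1])
E
```

```text
time: 33.92
tcp_pos: [496.0, -68.7, 40.1]
ft_force: [-0.1, 0.0, -0.7]
```

View pics/w6.png

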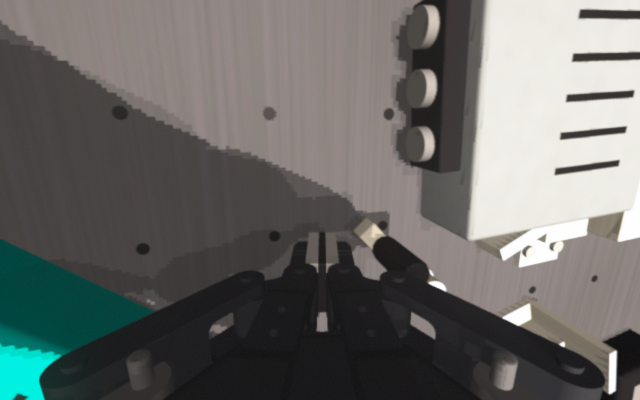

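```bash
python3 - <<'E'
from h import *
c=capture("wrist")
print("tip",atz(c,370,233,30),"knob base end",atz(c,383,243,32),"knobtop",atz(c,410,265,66))
for p in[(532.6,-80.8,66),(532.6,-80.8,30),(570.9,-112.9,34)]:print(p,proj(c,p))
for n in("scene","side"):
    c=capture(n)
    for p in[(532.6,-80.8,66),(570.9,-112.9,34)]:print(n,p,proj(c,p))
    for r in regions_of(n,"gate")[:2]:
        m=r["mask"].astype(np.uint8);ys,xs=np.where(m);print(round(r["confidence"],2),r["position"],xs.min(),xs.max(),ys.min(),ys.max())
E
```

```text
tip [530.89977927 -67.7585744   30.        ] knob base end [538.63376976 -74.12606037  32.        ] knobtop [535.77624571 -70.82080073  66.        ]
(532.6, -80.8, 66) [402.5908164 284.4221499]
(532.6, -80.8, 30) [371.69629671 253.06272893]
(570.9, -112.9, 34) [426.68443577 294.42123406]
scene (532.6, -80.8, 66) [297.86128725 225.26999291]
scene (570.9, -112.9, 34) [302.31897245 248.65805108]
0.64 [241.2, 303.8] 298 307 224 256
side (532.6, -80.8, 66) [318.68876472 179.65946926]
side (570.9, -112.9, 34) [308.04569989 180.80812251]
0.72 [185.0, 314.5] 307 321 180 195
```

```bash
python3 -m creep '[[[-13,0,-3,0,0,0],[0,5,1.3,0,0,0],[0,5,1.3,0,0,0],[0,2,0.5,0,0,0],[0,2,0.5,0,0,0],[0,0,0,0,0,0]]]' | grep -E "tcp_pos|ft_f"; python3 -m creep '[[[0.8,2,0.5,0,0,0],[0.8,2,0.5,0,0,0],[0,0,0,0,0,0]]]' | grep -E "tcp_pos|ft_f"; python3 -m creep '[[[0.8,2,0.5,0,0,0],[0.8,2,0.5,0,0,0],[0,0,0,0,0,0]]]' | grep -E "tcp_pos|ft_f"
```

```text
tcp_pos: [511.1, -81.6, 43.4]
ft_force: [0.5, 0.2, -0.2]
tcp_pos: [515.2, -80.2, 43.7]
ft_force: [0.8, 0.4, 1.0]
tcp_pos: [519.0, -78.4, 43.5]
ft_force: [-1.2, 0.9, 0.4]
```

```bash
python3 -m creep '[[[0.8,2,0.5,0,0,0],[0.8,2,0.5,0,0,0],[0,0,0,0,0,0]]]' | grep -E "tcp_pos|ft_f"; python3 -m creep '[[[0.8,2,0.5,0,0,0],[0.8,2,0.5,0,0,0],[0,0,0,0,0,0]]]' | grep -E "tcp_pos|ft_f"
```

```text
tcp_pos: [522.8, -76.6, 43.2]
ft_force: [-3.1, 2.1, 0.2]
tcp_pos: [527.2, -75.4, 43.5]
ft_force: [-2.3, 1.4, -1.3]
```

```bash
python3 -m creep '[[[0.8,2,0.5,0,0,0],[0.8,2,0.5,0,0,0],[0,0,0,0,0,0]]]' | grep -E "tcp_pos|ft_f"; python3 -m creep '[[[0.6,2,0.5,0,0,0],[0.6,2,0.5,0,0,0],[0,0,0,0,0,0]]]' | grep -E "tcp_pos|ft_f"; python3 -m creep '[[[0.4,2,0.5,0,0,0],[0.4,2,0.5,0,0,0],[0,0,0,0,0,0]]]' | grep -E "tcp_pos|ft_f"
```

```text
tcp_pos: [531.9, -74.1, 44.1]
ft_force: [-1.2, 0.8, -0.8]
tcp_pos: [536.1, -72.9, 44.2]
ft_force: [-0.9, 0.1, -0.0]
tcp_pos: [540.1, -72.1, 44.3]
ft_force: [-0.7, 0.1, -0.3]
```

```bash
python3 -m creep '[[[0.3,1.5,0.4,0,0,0],[0.3,1.5,0.4,0,0,0],[0,0,0,0,0,0]]]' | grep -E "tcp_pos|ft_f"; python3 -m creep '[[[0,1,0.3,0,0,0],[0,1,0.3,0,0,0],[0,0,0,0,0,0]]]' | grep -E "tcp_pos|ft_f"; python3 -m creep '[[[0,1,0.3,0,0,0],[0,0,0,0,0,0]]]' | grep -E "tcp_pos|ft_f"
```

```text
tcp_pos: [543.1, -71.4, 44.2]
ft_force: [-0.3, 0.6, -0.5]
tcp_pos: [545.0, -71.5, 44.0]
ft_force: [-1.0, 0.2, -0.2]
tcp_pos: [546.0, -71.4, 44.0]
ft_force: [-1.2, 1.0, -0.2]
```

```bash
python3 -m creep '[[[0,1,0.3,0,0,0],[0,1,0.3,0,0,0],[0,0,0,0,0,0]]]' | grep -E "tcp_pos|ft_f"; python3 -m creep '[[[0,1,0.3,0,0,0],[0,0,0,0,0,0]]]' | grep -E "tcp_pos|ft_f"; python3 -m creep '[[[0,1,0.3,0,0,0],[0,0,0,0,0,0]]]' | grep -E "tcp_pos|ft_f"
```

```text
tcp_pos: [548.1, -71.4, 43.9]
ft_force: [-0.8, 0.6, 0.5]
tcp_pos: [549.1, -71.4, 43.9]
ft_force: [-1.6, 1.3, 0.9]
tcp_pos: [549.6, -71.3, 43.6]
ft_force: [-5.8, 0.3, 2.7]
```

```bash
python3 -m creep '[[[0,0.8,0.2,0,0,0],[0,0,0,0,0,0]]]' | grep -E "tcp_pos|ft_f"; python3 -m creep '[[[0,-8,-2,0,0,0],[0,-12,-3.2,0,0,0],[0,-12,-3.2,0,0,0],[0,-12,-30,0,0,0],[0,-20,-30,0,0,0],[0,-20,-30,0,0,0],[0,-20,-30,0,0,0],[0,0,0,0,0,0],[0,0,0,0,0,0]]]' | grep -E "time|tcp_pos|ft_f"; python3 - <<'E'
from h import *
ims=[]
c=capture("wrist");a=c["image"][:,:,::-1];
for p in[(567.5,-63,66),(570.9,-112.9,34),(577,12.7,50)]:print("w",proj(c,p))
d=capture("scene");b=d["image"][180:290,270:410,::-1]
e=np.vstack([cv2.resize(a,(480,300)),cv2.resize(b,(382,300),interpolation=cv2.INTER_CUBIC)[:, :382]]) if 0 else np.hstack([cv2.resize(a,(400,250)),cv2.resize(b,(400,250),interpolation=cv2.INTER_CUBIC)])
s=capture("side")["image"][160:260,240:350,::-1]
f=np.hstack([cv2.resize(s,(400,350),interpolation=cv2.INTER_CUBIC),cv2.resize(a[100:350,300:600],(400,350),interpolation=cv2.INTER_CUBIC)])
cv2.imwrite("pics/fin.png",np.vstack([e,f]))
E
```

```text
tcp_pos: [549.9, -71.4, 43.5]
ft_force: [-9.7, 0.9, 6.3]
time: 38.68
tcp_pos: [422.7, -73.5, 141.9]
ft_force: [-0.3, 1.2, 0.0]
w [458.40892306 184.73205201]
w [434.02670374 225.73966598]
w [465.43802901  95.12835028]
```

View pics/fin.png

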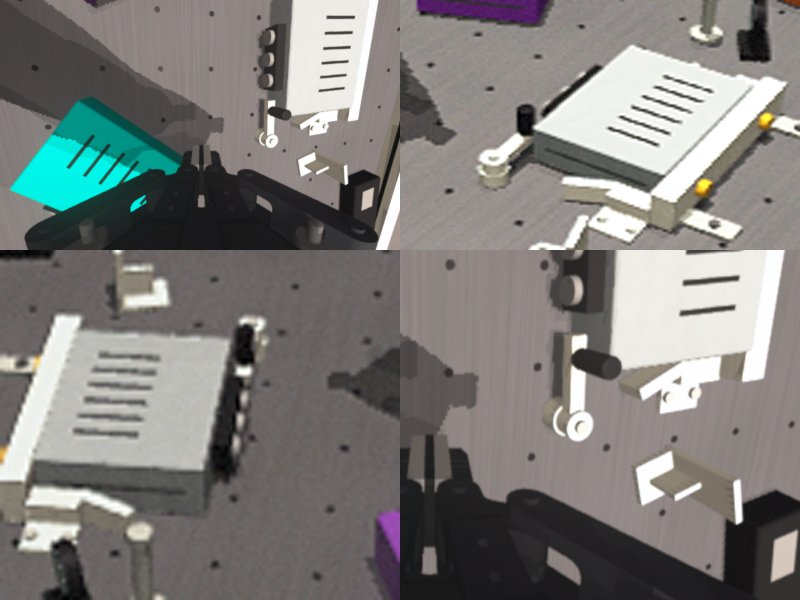

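The composite shows the gate arm standing shut, parallel to the rear face with a gap (lower right, about (575,385)). The case front is against the bar, both pins stick out at the back, and the bystanders are in place. Handing in.

```bash
python3 -c "
from workcell import *
print(sign_off())"
```

```text
the job is handed in; nothing more can be done
None
```

I handed the job in: the case is flush against the stop bar and the gate is shut at its end stop. The fingers jammed briefly on the gate knob (about 64 N at the wrist), and I can't tell whether that counts against the 40 N limit; the pins were judged from pictures and feel only.

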